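# Circlip on the potter's wheel spindle

### The job

The potter's wheel has its head off and the circlip has to go back above the top bearing. First lock the wheel off: take the red key out of the wooden block, push it fully into the slot of the yellow key switch on the deck, turn it clockwise to its stop and leave it in. Then take the circlip pliers off their wooden rest by the orange handles, squeeze them right in so that the circlip on their tips is spread, lower the spread ring over the spindle without forcing it until it is level with the groove just above the brass washer, and finish there still holding the pliers level and squeezed, so the ring stays spread around the spindle; leave the other things on the bench alone.

Things in the scene. Friction and masses are not known exactly. Their poses are not given: they have to be found in the camera images.
- key_bow (a point): Middle of the red bow (grip) of the key: 28 wide (x axis) x 8 thick (y axis) x 30 high, pinched across its thickness. Below it (z up) a brass blade, 12 x 5 in section, its last 6 pointed and 3 thick, reaches 49 below this point. 30 g. Stands upright in the block; either way round fits the switch.
- tool_block: Fixed wooden block 110 x 44, 28 high, with three thin hex keys standing in its +x end (up to 66 high, 40 or more from the key). Origin at table height under the slot in which the key stands 24 deep, 20 from the block's -x end.
- switch_slot (a point): Middle of the mouth of the slot in the steel core of the key switch, a yellow housing 48 square on the wheel's deck, 145 above the table. Slot 14 long (x axis, turns with the core) x 7 wide (y axis, flared to 13 at the mouth), 24 deep: with the key home its bow's middle is 25 above this point. It points to the green dot at the start, to the red one when locked off.
- key_switch (a joint): Turn of the switch core, clockwise from above: 0 = on (start), 1.05 rad = locked off, at its stop. Light friction (0.03 N m), stays where it is left. The key has up to 0.2 rad of play in the slot: turn it 1.25 rad or to the stop.
- tool_rest: Fixed dark wooden rest: a base 130 x 44, 8 high, and two crossbars 12 thick, tops 40 above the table, at x = +45 (50 wide) and -45 (88 wide), that carry the pliers. Origin at table height midway between the bars, under the middle of the handles; fingers fit between the bars (78 free).
- pliers_grip (a point): Where to grip the circlip pliers (bent tips, 0.13 to 0.21 kg): centre line, half-way up the 12 high orange handles, 46 above the table at the start. x: forwards to the tips, y: the squeezing line, z: up. Over the outsides the handles measure 43 here when free, 24 when squeezed to the stop (faces then parallel). Handles reach 55 behind this point; the pivot is 60 ahead.
- pliers_left (a joint): Squeeze of the pliers: 0 = free, ring closed; 0.156 rad = at the stop, ring fully spread. Sprung: about 7 N at each handle to begin, 14 N at the stop; springs shut when let go. Both handles move alike. As they roll on the finger pads the pliers creep about 2.5 forwards (+x) in the grip. Loosely held they tip: squeeze before lifting.
- circlip_centre (a point): Centre of the spread circlip, half-way through its 2.5 thickness (z = ring axis, up): 129 ahead of pliers_grip and 25 below it. The dark steel ring is hooked on the two bent tips and stays on them, gap and lugs towards the handles. Bore diameter 28.8 closed, 34 fully spread, then 42 over its outside. The pliers' jaws are 21 above the ring.
- spindle_groove (a point): On the spindle's axis at the middle height of the circlip groove (3.8 wide), 160 above the table; z up along the spindle, x and y those of the wheel (front = -x). Spindle diameter 30, it ends 20 above this point. The brass washer's face (diameter 40) is 2 below it: a ring lying on the washer has its middle 0.75 below this point.
- spindle_end (a point): Centre of the spindle's top end, 180 above the table. The last 6 taper from diameter 30 to 21.
- wheel: Fixed bench-top potter's wheel, origin on the spindle's axis at table height. Aluminium deck 115 above the table, reaching 153 to the front (-x), 173 to the back and 123 to each side. Bearing tower round the spindle: diameter 100 at the deck, 76 above. Key switch at x = -95, y = +75; the key left in it reaches 185 above the table.
- glaze_jar: Bystander: green glass jar with metal lid, 64 across, 85 high; origin under its middle. Leave it alone.
- white_cup: Bystander: small white cup, 76 across, 60 high; origin under its middle. Leave it alone.
- raw_bowl: Bystander: raw clay bowl, 100 across, 50 high; origin under its middle. Leave it alone.
- wrench: Bystander: steel wrench 150 long, lying flat; origin under its middle. Leave it alone.
- wood_rib: Bystander: flat wooden rib 100 x 45 x 6; origin under its middle. Leave it alone.
- brush: Bystander: brush 170 long, lying flat; origin under its middle. Leave it alone.

How it is judged:
By the outcome, as a careful person would: the job done as asked, in the order asked, and still so for the second after the job is handed in, while the arm keeps its last pose, push and grip.
It also fails if it takes over 61 s, if anything falls off the work surface, if the arm or the gripper's body presses on something with over 40 N, if the wrist force passes 120 N, or if a joint passes its speed limit or range.

### The arm

A 6-joint arm with a two-finger parallel gripper is mounted at the origin on the work surface. World frame = base frame: x ahead of the robot, y to its left, z up, the work surface at z = 0. Lengths are in mm, angles in rad, forces in N, time in s.
With the tool pointing down it reaches from about 350 to 875 mm from the base axis. Payload 4.2 kg.
Tool frame: the origin (TCP) lies midway between the tips of the shut fingers; the grasp point (between the pads) lies 19 mm behind it (arm.hold_point_z is the z of the grasp point in the tool frame, in mm); z points along the fingers, y is the direction in which the jaws open and shut (so a half turn about z gives the same grasp; the last joint's range is limited). The gripper opens to 85 mm and grips with 20 to 120 N. Pads are 22 mm wide; open, the fingers measure 114 mm over their backs; the gripper's body (76 mm by 85 mm) begins 54 mm behind the grasp point. The pads swing forward as they close: fully open they stand 13 mm farther back than shut.
Start: joints at [1.45, 0.385, 0.008, 0, -1.194, -0.259], TCP at [231.676, 580.453, 231.312] pointing down, gripper open.
Joint ranges: [-3.14, 3.14], [-1.21, 2.06], [-1.07, 1.41], [-3.16, 2.05], [-2.99, -0.16], [-3.1, 3.1]. Speed limits (rad/s): [2.79, 2.79, 3.14, 3.14, 3.14, 3.14].

### API

Orientations are given as a unit quaternion [x, y, z, w].
In Python, from bench import sensors, optics, workorder, arm gives the robot as it stands. The module is installed in compiled form; this text tells all that it offers.
- The arm moves only by the tool servo_tool, never from a script. Its argument "deltas" is one flat list of numbers, 7 for each row, row after row: the turn, a rotation vector about the tool's x, y, z in rad, then the shift along the tool's x, y, z in m, then the finger opening in m, from 0 to 0.0854. A call has 1 to 20 rows; each row shifts and turns the commanded pose from where the row before left it, along the tool's axes as they then stand; what a row does not reach is not made up. A row lasts 1/12 s, in which the tool goes at most 41.7 mm and 7.16 degrees, less where a joint would pass 70% of its speed; a pose out of reach is approached as far as the arm can. A call is refused whole if a number of a shift passes 0.0417 or a number of a turn 0.125, either way. A call with a gripper value outside its range is refused whole. The fingers move at their own pace and stop on an object; the grip force is fixed at half the most. Time passes only in rows, so rows that do not move let the fingers close. It gives the time, the measured TCP pose, the force and the opening at its end, in the units of the state.
- sensors.read_state(): the state, without advancing time (a new reading comes with each control period).
- optics.get_image(name): name is "side" or "top"; returns a dict with "img" (384x512x3 uint8, red, green, blue), "fov_y" (degrees; the focal length in pixels is half the picture's height over the tangent of half this angle, whatever the lens; pixels are square), "cx", "cy" (the principal point, pixels), "R" (3x3) and "t" (3): a world point X has camera coordinates R X + t. Camera axes: x right, y down, z forward; pixel columns grow to the right and rows downward; lengths in mm; the calibration is good to about 2 mm. A picture is of the moment at which its call begins. There is no depth.
- workorder.job_done(): hands the job in, once; it reports no verdict.
The state is a dict: "clock": time; "joints": joint angles; "joint_vel": joint speeds; "joint_efforts": joint torques, N m; "position": TCP position; "ee_rot": TCP orientation; "contact_force": force on the tool from outside, world axes, zero at the start; "wrist_torque": the same for the moment, N m; "gripper_width": finger opening in mm.
Only numpy, scipy, OpenCV 4.12 (cv2) and the standard library are available. Lean on these libraries where they do the work, as an engineer would, in place of code of your own. Each camera call takes 0.05 s, during which the arm holds its last target. There are 200 camera calls.

## Working session

There is one attempt and no reset: what is moved stays moved. The work goes in short steps, Python scripts to look and compute and a tool call to move; the robot and the scene stay as the last step left them, time stands still between calls to the robot, and variables do not carry over. Pictures are saved under pics/ and viewed, about 8 in all and at most 12, crops included, and the job is handed in when it is done.

Besides the shell and the picture viewer there is one more tool, called as name(argument=value, ...), one argument or row to a line, values as JSON. servo_tool: Moves the arm, as the interface text tells. Its arguments: {"type":"object","properties":{"deltas":{"type":"array","items":{"type":"number"}}},"required":["deltas"]}

```bash
mkdir -p pics; cat > h.py <<'E'
import numpy as np, cv2
from bench import sensors, optics, workorder, arm
def cam(n):
    d=optics.get_image(n); d['f']=d['img'].shape[0]/2/np.tan(np.radians(d['fov_y'])/2); return d
def ray(d,uv):
    R=np.array(d['R']);t=np.array(d['t']); c=-R.T@t
    v=R.T@np.array([(uv[0]-d['cx'])/d['f'],(uv[1]-d['cy'])/d['f'],1]); return c,v/np.linalg.norm(v)
def onz(d,uv,z):
    c,v=ray(d,uv); return c+v*(z-c[2])/v[2]
def tri(d1,a,d2,b):
    c,v=ray(d1,a);e,w=ray(d2,b)
    s=np.linalg.lstsq(np.c_[v,-w],e-c,rcond=None)[0]; p=c+v*s[0];q=e+w*s[1]; return (p+q)/2,np.linalg.norm(p-q)
def proj(d,X):
    x=np.array(d['R'])@np.array(X)+np.array(d['t']); return x[:2]/x[2]*d['f']+[d['cx'],d['cy']]
def save(d,name,box=None,k=1):
    im=d['img'][:,:,::-1]
    if box: im=im[box[1]:box[3],box[0]:box[2]]
    cv2.imwrite('pics/'+name,cv2.resize(im,None,fx=k,fy=k,interpolation=cv2.INTER_CUBIC))
E
python3 - <<'E'
from h import *
for n in('top','side'):
    d=cam(n); save(d,n+'0.png',k=1.5); np.savez(n+'0.npz',**d); print(n,d['f'],d['cx'],d['cy'],np.round(d['R'],3).tolist(),(-np.array(d['R']).T@d['t']).round())
print(sensors.read_state(),arm.hold_point_z)
E
```

```text
top 358.49249836464054 252.4616471378618 193.80727837781166 [[0.138, -0.99, -0.006], [-0.966, -0.133, -0.22], [0.217, 0.036, -0.976]] [ 345.  -17. 1023.]
side 390.86204043307504 254.47545657090163 193.21888687263294 [[0.947, -0.321, 0.003], [-0.151, -0.454, -0.878], [0.283, 0.831, -0.479]] [ 251. -759.  582.]
{'clock': 0.1, 'joints': array([ 1.44958888e+00,  3.85463573e-01,  6.79436035e-03, -4.30487576e-04,
       -1.19402795e+00, -2.58622674e-01]), 'joint_vel': array([-0.00187327, -0.00068387,  0.00299689,  0.00102226,  0.00125634,
        0.00129478]), 'joint_efforts': array([-1.15541065e-03, -3.93318880e+01,  1.88931924e+01,  4.19804737e+00,
       -2.57233754e-03,  7.56970508e-06]), 'position': array([231.50601943, 579.98689596, 230.35384118]), 'ee_rot': array([ 9.82004822e-01, -1.88853347e-01, -1.34349449e-04,  9.61908322e-04]), 'contact_force': array([-0.18213784, -1.35266334, -0.40489836]), 'wrist_torque': array([0.01638736, 0.00519174, 0.01859121]), 'gripper_width': 85.38907235207489} -18.700000000000003
```

View pics/top0.png

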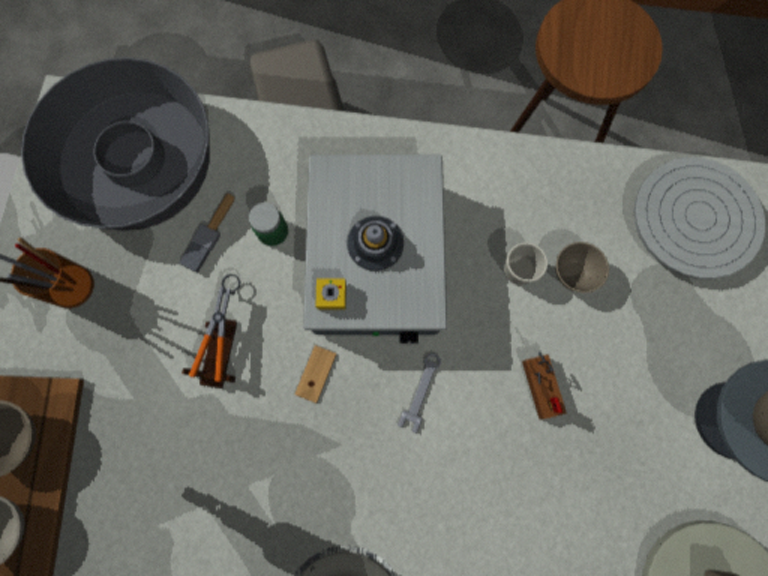

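View pics/side0.png

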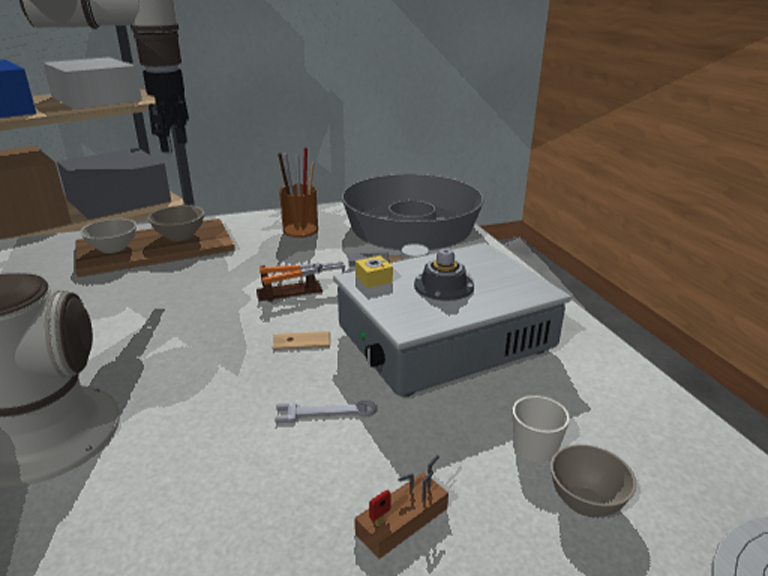

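The top view shows the red key at about (370,269) px, the yellow switch at (220,195), the spindle at (250,157) and the pliers at (143,225), with the ring near (163,194). The side view shows the same things, all visible. Next are zoomed crops and colour masks.

```bash
cat > m.py <<'E'
from h import *
D={n:dict(np.load(n+'0.npz')) for n in('top','side')}
rois={'key':{'top':(340,225,400,290),'side':(230,300,305,375)},'sw':{'top':(195,170,280,230),'side':(225,155,325,205)},'pl':{'top':(115,170,180,265),'side':(165,160,250,205)}}
def crop(im,b,w,h):
    return cv2.resize(im[b[1]:b[3],b[0]:b[2]],(w,h),interpolation=cv2.INTER_CUBIC)
rows=[]
for n in('top','side'):
    r=[]
    for k in rois:
        b=rois[k][n]; s=min(262/(b[2]-b[0]),295/(b[3]-b[1])); c=crop(D[n]['img'],b,int(s*(b[2]-b[0])),int(s*(b[3]-b[1])))
        p=np.zeros((297,264,3),np.uint8); p[:c.shape[0],:c.shape[1]]=c; r.append(p); print(n,k,round(s,2),b)
    rows.append(np.hstack(r))
cv2.imwrite('pics/mont.png',np.vstack(rows)[:,:,::-1])
for n in D:
    hsv=cv2.cvtColor(D[n]['img'],cv2.COLOR_RGB2HSV)
    for nm,lo,hi,b in(('red',(0,190,60),(4,255,255),rois['key'][n]),('red2',(172,150,60),(180,255,255),rois['key'][n]),('yel',(22,150,100),(35,255,255),rois['sw'][n]),('or',(6,170,120),(18,255,255),rois['pl'][n])):
        m=cv2.inRange(hsv,lo,hi); z=np.zeros_like(m); z[b[1]:b[3],b[0]:b[2]]=m[b[1]:b[3],b[0]:b[2]]
        k,l,st,c=cv2.connectedComponentsWithStats(z)
        for i in range(1,k):
            if st[i,4]>8: print(n,nm,st[i],c[i].round(1))
E
python3 m.py
```

```text
top key 4.37 (340, 225, 400, 290)
top sw 3.08 (195, 170, 280, 230)
top pl 3.11 (115, 170, 180, 265)
side key 3.49 (230, 300, 305, 375)
side sw 2.62 (225, 155, 325, 205)
side pl 3.08 (165, 160, 250, 205)
top red [367 265   8  10  47] [370.6 269.9]
top yel [211 186  19  19 239] [220.  195.4]
top or [126 223  13  28  89] [132.2 237. ]
top or [143 225   5  29  92] [145.3 239.2]
side red [246 327  14  20 162] [252.9 336.3]
side yel [237 173  25  18 288] [248.7 182.2]
side or [174 177  27  12 104] [187.  180.7]
```

View pics/mont.png

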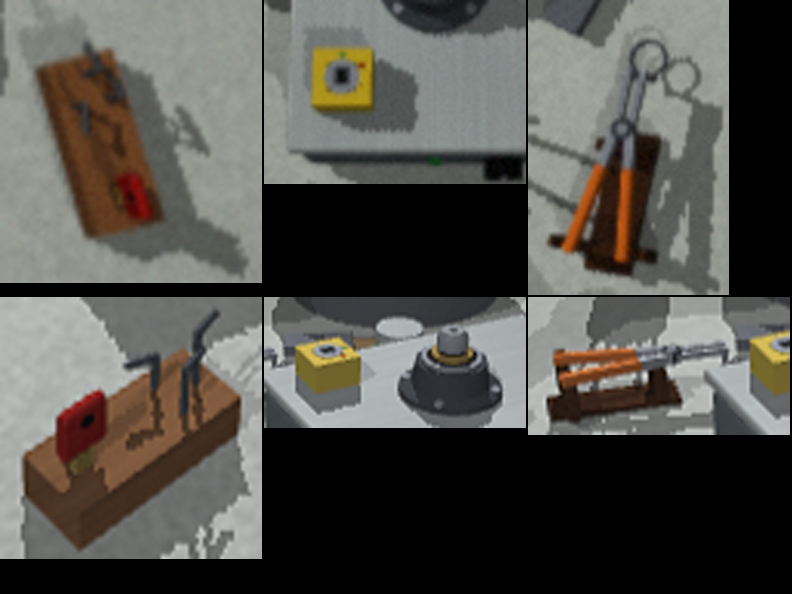

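```bash
cat > m2.py <<'E'
from h import *
D={n:dict(np.load(n+'0.npz')) for n in('top','side')}
T,S=D['top'],D['side']
ang=lambda v:np.degrees(np.arctan2(v[1],v[0])).round(1)
print('key tri',tri(T,(370.6,269.9),S,(252.9,336.3)), 'onz', onz(T,(370.6,269.9),55),onz(S,(252.9,336.3),53))
P=lambda x,y:onz(S,(230+x/3.49,300+(y-297)/3.49),28)
a,b,c,e=P(25,455),P(183,348),P(238,400),P(78,505)
print('block corners side',a.round(),b.round(),c.round(),e.round(),ang(b-a),ang(c-e),'slot',((a+e)/2+20*(b-a)/np.linalg.norm(b-a)).round(1))
Q=lambda x,y:onz(T,(340+x/4.37,225+y/4.37),28)
print('top right edge',ang(Q(112,52)-Q(160,215)),Q(112,52).round(),Q(160,215).round(),np.linalg.norm(Q(112,52)-Q(160,215)))
# deck edges by corners
K=[onz(T,np.array(p)/1.5,115).round(1) for p in((306,155),(442,154),(444,327),(305,327))]
print('deck',K,ang(K[0]-K[3]),ang(K[1]-K[2]))
# slot: dark pixels in yellow housing
g=cv2.cvtColor(T['img'],cv2.COLOR_RGB2GRAY)
m=np.zeros_like(g); m[190:201,215:226]=(g[190:201,215:226]<70)*255
ys,xs=np.nonzero(m);print('slot dark',len(xs),xs.mean(),ys.mean(),onz(T,(xs.mean(),ys.mean()),145).round(1))
print('yel c top',onz(T,(220,195.4),145).round(1))
print('slot tri', tri(T,(195+(342-264)/3.08,170+76/3.08),S,(225+(326-264)/2.62,155+(350-297)/2.62)))
print('spindle: side end',onz(S,(225+(455-264)/2.62,155+(330-297)/2.62),180).round(1))
# pliers
q=lambda x,y,z:onz(T,(115+(x-528)/3.11,170+y/3.11),z).round(1)
for nm,x,y,z in(('ring',650,58,21),('pivot',624,128,48),('hl end',570,247,52),('hr end',622,258,52),('hl front',602,165,52),('hr front',628,170,52)): print(nm,q(x,y,z))
cv2.imwrite('pics/m2.png',np.hstack([cv2.resize(T['img'][140:215,200:275],(450,450),interpolation=cv2.INTER_CUBIC),cv2.resize(S['img'][160:205,265:325],(340,255),interpolation=cv2.INTER_CUBIC).copy() if 0 else np.vstack([cv2.resize(S['img'][160:200,270:323],(345,260),interpolation=cv2.INTER_CUBIC),np.zeros((190,345,3),np.uint8)])])[:,:,::-1])
E
python3 m2.py
```

```text
key tri (array([ 399.34248661, -318.25782187,   52.95452815]), np.float64(0.8259843684105471)) onz [ 398.82274619 -317.52868691   55.        ] [ 399.74556403 -318.33546189   53.        ]
block corners side [ 375. -307.   28.] [ 476. -267.   28.] [ 489. -309.   28.] [ 390. -343.   28.] 21.8 19.1 slot [ 401.2 -317.8   28. ]
top right edge 20.6 [ 488. -306.   28.] [ 391. -343.   28.] 103.14766926425366
deck [array([781.4, 184.8, 115. ]), array([817.1, -62.3, 115. ]), array([ 499. , -101.8,  115. ]), array([466.5, 133. , 115. ])] 9.3 7.1
slot dark 20 219.7 194.05 [528.   97.5 145. ]
yel c top [524.7  96.2 145. ]
slot tri (array([526.72055563,  95.63946335, 145.20231573]), np.float64(0.2717735564730273))
spindle: side end [632.5  30.3 180. ]
ring [543.8 303.   21. ]
pivot [472.5 304.7  48. ]
hl end [363.2 328.5  52. ]
hr end [360.1 282.   52. ]
hl front [437.  315.9  52. ]
hr front [435.8 292.3  52. ]
```

View pics/m2.png

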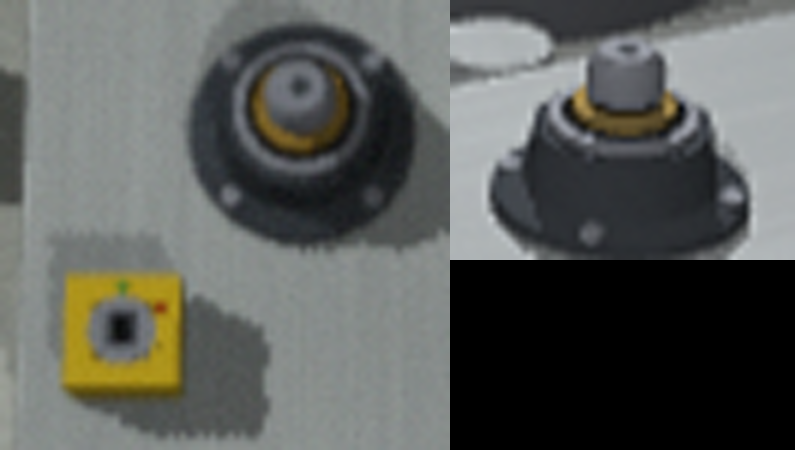

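```bash
python3 - <<'E'
from h import *
T,S=[dict(np.load(n+'0.npz')) for n in('top','side')]
print(tri(T,(249.7,154.5),S,(297.4,167.5)), onz(T,(249.7,154.5),180),onz(S,(297.4,167.5),180))
print('slot',onz(T,(200+122/6-.4,140+329/6-.4),145))
print('washer c',onz(T,(200+300/6-.4,140+103/6-.4),158))
# deck side edges lines by hough fit: use front/left edges
g=cv2.cvtColor(T['img'],cv2.COLOR_RGB2GRAY).astype(float)
def fit(rows,lo,hi,vert=True):
    p=[]
    for r in rows:
        l=g[r,lo:hi] if vert else g[lo:hi,r]
        k=np.argmax(abs(np.gradient(cv2.GaussianBlur(l.reshape(1,-1),(5,1),0).ravel())))+lo
        p.append((k,r) if vert else (r,k))
    X=np.array([onz(T,q,115)[:2] for q in p]); vx,vy,x,y=cv2.fitLine(X.astype(np.float32),cv2.DIST_HUBER,0,.01,.01).ravel()
    return np.degrees(np.arctan2(vy,vx)).round(2),(round(float(x)),round(float(y)))
print('left',fit(range(115,205),198,212)); print('right',fit(range(112,130),288,302)); print('back',fit(range(215,288),97,110,False)); print('front',fit(range(212,290),210,226,False))
hsv=cv2.cvtColor(T['img'],cv2.COLOR_RGB2HSV)
m=cv2.inRange(hsv,(6,150,80),(18,255,255))
k,l,st,c=cv2.connectedComponentsWithStats(m[215:262,115:165])
for i in range(1,k):
    if st[i,4]>40:
        ys,xs=np.nonzero(l==i);X=np.array([onz(T,(x+115,y+215),51)[:2] for x,y in zip(xs,ys)]);L=cv2.fitLine(X.astype(np.float32),2,0,.01,.01).ravel();print('handle',L.round(3),X.min(0),X.max(0),c[i]+[115,215])
# ring: dark circle centre
for z in (21,): print('ring',onz(T,(154.2-.3,188.6-.3),z))
E
```

```text
(array([631.94210016,  35.04200103, 177.82075231]), np.float64(2.7679107290310734)) [629.80728145  35.28493518 180.        ] [631.5246225   31.14856062 180.        ]
slot [527.10766427  96.76490012 145.        ]
washer c [631.23965183  36.04976298 158.        ]
left (np.float32(8.66), (650, 162))
right (np.float32(4.69), (766, -71))
back (np.float32(-81.93), (800, 57))
front (np.float32(-82.11), (480, 17))
handle [ 9.84000e-01 -1.78000e-01  3.98336e+02  3.24832e+02] [361.10585449 313.96375593] [436.51995237 336.956405  ] [132.7107438  236.70247934]
handle [9.91000e-01 1.34000e-01 3.95916e+02 2.88838e+02] [356.99248911 279.1651476 ] [435.26154556 298.26726205] [145.53968254 239.42857143]
ring [544.71945824 304.18580004  21.        ]
```

servo_tool(
  deltas=[0,0,-0.123,0,0,0,0.085,0,0,-0.123,0,0,0,0.085,0,0,-0.123,0,0,0,0.085,0,0,-0.123,0,0,0,0.085,0,0,-0.123,0,0,0,0.085,0,0,-0.123,0,0,0,0.085,0,0,0,0.0032,0.041,-0.0025,0.085,0,0,0,0.0032,0.041,-0.0025,0.085,0,0,0,0.0032,0.041,-0.0025,0.085,0,0,0,0.0032,0.041,-0.0025,0.085,0,0,0,0.0032,0.041,-0.0025,0.085,0,0,0,0.0032,0.041,-0.0025,0.06,0,0,0,0.0032,0.041,-0.0025,0.06,0,0,0,0.0032,0.041,-0.0025,0.06,0,0,0,0.0032,0.041,-0.0025,0.06,0,0,0,0.0032,0.041,-0.0025,0.06,0,0,0,0.0032,0.041,-0.0025,0.06,0,0,0,0.0032,0.041,-0.0025,0.06],
)

```text
clock: 1.6
position: [440.2, 131.1, 261.4]
ee_rot: [0.984, 0.178, -0.0, -0.0]
contact_force: [0.9, 0.5, -0.3]
gripper_width: 60.2
```

servo_tool(
  deltas=[0,0,0,-0.0177,0.0368,0,0.05,0,0,0,-0.0177,0.0368,0,0.05,0,0,0,-0.0177,0.0368,0,0.05,0,0,0,-0.0177,0.0368,0,0.05,0,0,0,-0.0177,0.0368,0,0.05,0,0,0,-0.0177,0.0368,0,0.05,0,0,0,-0.0177,0.0368,0,0.05,0,0,0,-0.0177,0.0368,0,0.05,0,0,0,-0.0177,0.0368,0,0.05,0,0,0,-0.0177,0.0368,0,0.05,0,0,0,0,0,0.02,0.05,0,0,0,0,0,0.02,0.05,0,0,0,0,0,0,0.05],
)

```text
clock: 2.68
position: [400.3, -273.2, 217.1]
ee_rot: [0.984, 0.176, -0.004, -0.003]
contact_force: [-1.0, 0.6, -0.7]
gripper_width: 49.9
```

```bash
cat >> h.py <<'E'
from scipy.spatial.transform import Rotation as Ro
def st(tgt=None,yaw=None):
    s=sensors.read_state(); R=Ro.from_quat(s['ee_rot']).as_matrix(); th=np.degrees(np.arctan2(R[1,0],R[0,0]))
    print('t',round(s['clock'],2),'tcp',s['position'].round(1),'yaw',th.round(2),'tz',R[:,2].round(4),'F',s['contact_force'].round(1),'M',np.round(s['wrist_torque'],2),'w',round(s['gripper_width'],1),'q',s['joints'].round(2))
    if tgt is not None: print('tool d',(R.T@(np.array(tgt)-s['position'])).round(1))
    if yaw is not None: print('rz',np.radians(th-yaw).round(3))
    return s,R
E
python3 -c "
from h import *
st((399.5,-318,38),20.5)"
```

```text
t 2.68 tcp [ 400.3 -273.2  217.1] yaw 20.33 tz [-0.0082  0.0042 -1.    ] F [-1.   0.6 -0.7] M [ 0.08  0.06 -0.04] w 49.9 q [-0.26  0.16 -0.34 -0.   -1.08  2.19]
tool d [-15.2  42.9 178.9]
rz -0.003
```

servo_tool(
  deltas=[0,0,0,-0.0075,0.0215,0.02,0.05,0,0,0,-0.0075,0.0215,0.02,0.05,0,0,0,0,0,0.03,0.05,0,0,0,0,0,0.03,0.05,0,0,0,0,0,0.015,0.05,0,0,0,0,0,0,0.05,0,0,0,0,0,0,0.05],
)

```text
clock: 3.27
position: [404.8, -319.0, 106.7]
ee_rot: [0.984, 0.179, -0.001, 0.0]
contact_force: [0.2, -0.1, 0.2]
gripper_width: 49.7
```

```bash
python3 -c "
from h import *
st((399.5,-318,38),20.5)
t=cam('top');s=cam('side')
a=cv2.resize(t['img'][225:290,335:400],(400,400),interpolation=2);b=cv2.resize(s['img'][290:370,220:300],(400,400),interpolation=2)
cv2.imwrite('pics/k1.png',np.hstack([a,b])[:,:,::-1])"
```

```text
t 3.27 tcp [ 404.8 -319.   106.7] yaw 20.61 tz [-1.e-03 -3.e-04 -1.e+00] F [ 0.2 -0.1  0.2] M [-0.05 -0.02  0.03] w 49.7 q [-0.35  0.33 -0.43  0.   -0.81  2.28]
tool d [-4.6 -2.8 68.7]
rz 0.002
```

View pics/k1.png

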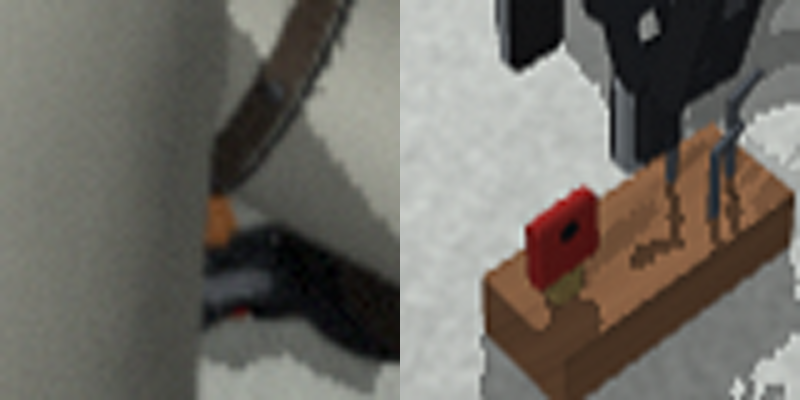

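The top view is blocked by the arm. The side view shows the open fingers straddling the key, whose bow is at about (252,338) px. Descending and gripping.

servo_tool(
  deltas=[0,0,0,-0.0046,-0.0028,0,0.05,0,0,0,0,0,0.02,0.05,0,0,0,0,0,0.02,0.05,0,0,0,0,0,0.018,0.05,0,0,0,0,0,0.009,0.05,0,0,0,0,0,0,0.05,0,0,0,0,0,0,0,0,0,0,0,0,0,0,0,0,0,0,0,0,0,0,0,0,0,0,0,0,0,0,0,0,0,0,0,0,0,0,0,0,0,0],
)

```text
clock: 4.37
position: [399.9, -318.5, 40.2]
ee_rot: [0.984, 0.178, 0.001, 0.001]
contact_force: [1.0, -0.4, 3.5]
gripper_width: 6.7
```

```bash
python3 -c "
from h import *
st((399.5,-318,38),20.5)
s=cam('side')
cv2.imwrite('pics/k2.png',cv2.resize(s['img'][270:380,200:320],(600,550),interpolation=2)[:,:,::-1])"
```

```text
t 4.37 tcp [ 399.9 -318.5   40.2] yaw 20.54 tz [ 0.002 -0.001 -1.   ] F [ 1.  -0.4  3.5] M [ 0.   -0.11 -0.03] w 6.7 q [-0.35  0.42 -0.5   0.   -0.64  2.28]
tool d [-0.2 -0.6  2.2]
rz 0.001
```

View pics/k2.png

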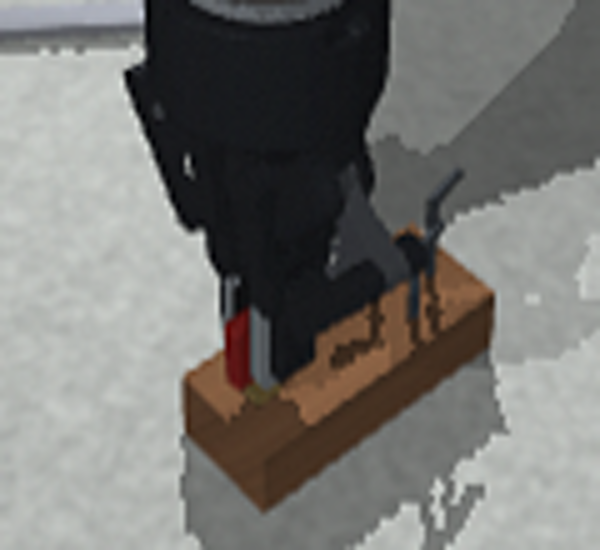

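servo_tool(
  deltas=[0,0,0,0,0,-0.01,0,0,0,0,0,0,-0.015,0,0,0,0,0,0,-0.02,0,0,0,0,0,0,-0.035,0,0,0,0,0,0,-0.04,0,0,0,0,0,0,-0.04,0,0,0,0.073,0,0,-0.03,0,0,0,0.073,0,0,-0.02,0,0,0,0.073,0,0,-0.01,0,0,0,0,0,0,0,0],
)

```text
clock: 5.25
position: [399.7, -318.5, 262.7]
ee_rot: [0.998, 0.069, 0.002, 0.001]
contact_force: [-0.1, -0.4, -1.5]
gripper_width: 7.1
```

servo_tool(
  deltas=[0,0,0,0.0083,-0.0178,0,0,0,0,0,0.0167,-0.0357,0,0,0,0,0,0.0167,-0.0357,0,0,0,0,0,0.0167,-0.0357,0,0,0,0,0,0.0167,-0.0357,0,0,0,0,0,0.0167,-0.0357,0,0,0,0,0,0.0167,-0.0357,0,0,0,0,0,0.0167,-0.0357,0,0,0,0,0,0.0167,-0.0357,0,0,0,0,0,0.0167,-0.0357,0,0,0,0,0,0.0167,-0.0357,0,0,0,0,0,0.0083,-0.0178,0,0,0,0,0,0,0,0,0,0,0,0,0,0,0,0],
)

```text
clock: 6.42
position: [525.5, 96.9, 257.7]
ee_rot: [0.997, 0.071, -0.002, 0.001]
contact_force: [-0.9, -0.2, -0.3]
gripper_width: 6.8
```

```bash
python3 -c "
from h import *
st((527,96.5,200),8)
t=cam('top');s=cam('side')
u=proj(s,(527,96.5,185)).astype(int);v=proj(t,(527,96.5,185)).astype(int);print(u,v)
np.savez('side1.npz',**s);np.savez('top1.npz',**t)
f=lambda i,u:cv2.resize(i[u[1]-45:u[1]+45,u[0]-33:u[0]+33],(396,540),interpolation=2)
cv2.imwrite('pics/k3.png',np.hstack([f(t['img'],v),f(s['img'],u)])[:,:,::-1])"
```

```text
t 6.42 tcp [525.5  96.9 257.7] yaw 8.16 tz [-0.0038 -0.0013 -1.    ] F [-0.9 -0.2 -0.3] M [-0.05  0.02 -0.01] w 6.8 q [ 0.49  0.21 -0.17 -0.   -1.19  1.23]
tool d [ 1.6  0.5 57.7]
rz 0.003
[248 160] [218 190]
```

View pics/k3.png

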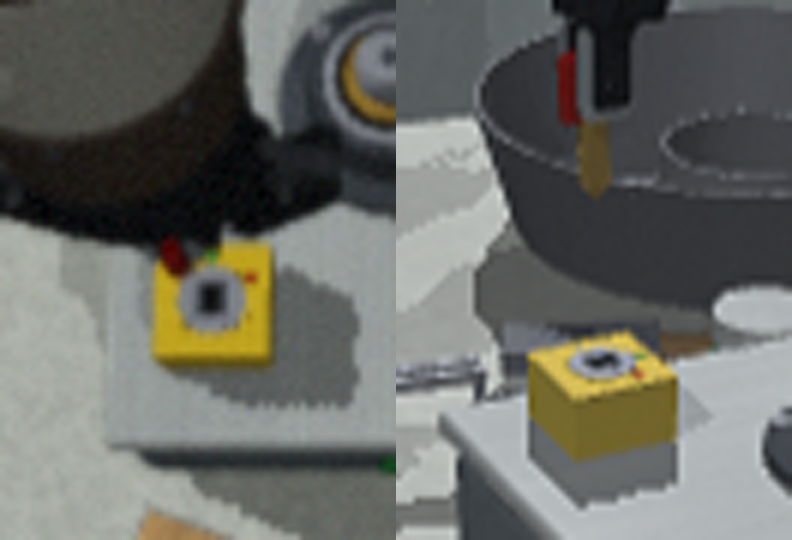

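```bash
python3 -c "
from h import *
s=dict(np.load('side1.npz'));hsv=cv2.cvtColor(s['img'],cv2.COLOR_RGB2HSV)
m=cv2.inRange(hsv,(12,90,60),(28,255,255));m[:130]=0;m[152:]=0;m[:,:235]=0;m[:,262:]=0
ys,xs=np.nonzero(m)
for y in np.unique(ys): print(y,xs[ys==y].min(),xs[ys==y].max())
tcp=np.array([525.5,96.9,257.7]);ax=np.array([.99,.142,0])
# ends of the blade visible
for v in (139,142,145):
    r=xs[ys==v];u=r.mean() if len(r) else np.nan
    c,w=ray(s,(u,v)); # intersect with vertical key plane through tcp containing ax
    n=np.array([-.142,.99,0]);X=c+w*(n@(tcp-c))/(n@w);print(v,u,X.round(1),'offset along x',(ax@(X-tcp)).round(2),'z rel',(X-tcp)[2].round(1))
g=cv2.cvtColor(s['img'],cv2.COLOR_RGB2GRAY)
m=(g[170:181,240:260]<75);yy,xx=np.nonzero(m);u=(xx.mean()+240,yy.mean()+170);print('slot side',u,onz(s,u,145).round(1),onz(s,(249.7,175.3),145).round(1))
t=dict(np.load('top1.npz'));g=cv2.cvtColor(t['img'],cv2.COLOR_RGB2GRAY)
m=(g[189:200,214:226]<70);yy,xx=np.nonzero(m);u2=(xx.mean()+214,yy.mean()+189);print('slot top',u2,onz(t,u2,145).round(1),tri(t,u2,s,u))
"
```

```text
135 246 246
136 245 249
137 245 249
138 245 249
139 245 249
140 245 249
141 246 249
142 246 250
143 246 250
144 246 250
145 246 250
146 246 249
147 248 248
139 247.0 [523.3  96.6 243.2] offset along x -2.21 z rel -14.5
142 248.0 [526.  97. 235.] offset along x 0.46 z rel -22.7
145 248.0 [525.9  97.  227.2] offset along x 0.42 z rel -30.5
slot side (np.float64(252.11111111111111), np.float64(171.77777777777777)) [541.8 112.7 145. ] [529.4  94.8 145. ]
slot top (np.float64(218.58333333333334), np.float64(193.125)) [530.  100.7 145. ] (array([532.79085306,  98.8653801 , 151.71532421]), np.float64(8.53058834665241))
```

Key hangs upright with its blade tip at about (248,147) px in the side view. The slot core is at about (249,175) in the side view and (220,194) in the top view. They line up to within 1 mm or so.

servo_tool(
  deltas=[0,0,0,0.0016,0.0004,0.01,0,0,0,0,0,0,0.02,0,0,0,0,0,0,0.02,0,0,0,0,0,0,0.015,0,0,0,0,0,0,0,0,0,0,0,0,0,0,0],
)

```text
clock: 7.02
position: [527.5, 94.8, 193.5]
ee_rot: [0.998, 0.069, -0.001, 0.001]
contact_force: [0.7, -0.4, 0.5]
gripper_width: 6.9
```

```bash
python3 -c "
from h import *
st((527.3,96.4,157),8)
t=cam('top');s=cam('side')
u=proj(s,(527,96.5,155)).astype(int);v=proj(t,(527,96.5,155)).astype(int);print(u,v)
f=lambda i,u:cv2.resize(i[u[1]-25:u[1]+25,u[0]-25:u[0]+25],(400,400),interpolation=2)
cv2.imwrite('pics/k4.png',np.hstack([f(t['img'],v),f(s['img'],u)])[:,:,::-1])"
```

```text
t 7.02 tcp [527.5  94.8 193.5] yaw 7.92 tz [-0.002  -0.0013 -1.    ] F [ 0.7 -0.4  0.5] M [-0.01 -0.06 -0.01] w 6.9 q [ 0.48  0.27 -0.27  0.   -1.04  1.23]
tool d [ 0.1 -1.7 36.5]
rz -0.001
[248 171] [219 193]
```

View pics/k4.png

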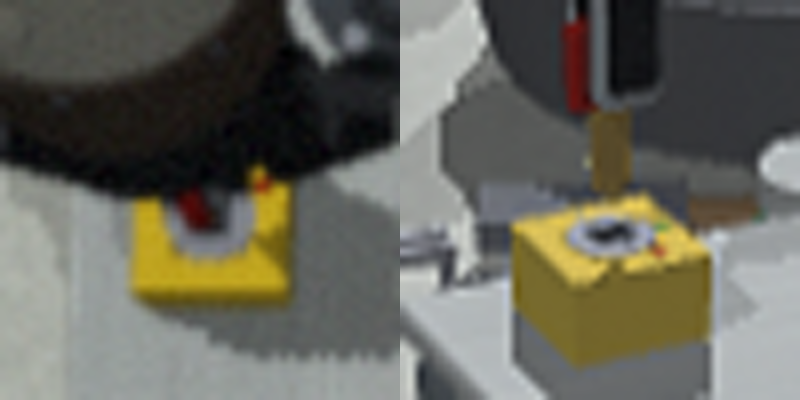

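servo_tool(
  deltas=[0,0,0,0,-0.0014,0.004,0,0,0,0,0,0,0.005,0,0,0,0,0,0,0.004,0,0,0,0,0,0,0.003,0,0,0,0,0,0,0.003,0,0,0,0,0,0,0.003,0,0,0,0,0,0,0,0],
)

```text
clock: 7.7
position: [527.8, 97.1, 171.7]
ee_rot: [0.998, 0.07, -0.0, 0.0]
contact_force: [0.1, -1.7, -0.8]
gripper_width: 7.3
```

```bash
python3 -c "
from h import *
st((527.3,96.4,157),8)"
```

```text
t 7.7 tcp [527.8  97.1 171.7] yaw 7.98 tz [-7.e-04 -1.e-03 -1.e+00] F [ 0.1 -1.7 -0.8] M [-0.48 -0.2   0.06] w 7.3 q [ 0.48  0.29 -0.3   0.   -0.99  1.23]
tool d [-0.6  0.6 14.7]
rz -0.0
```

servo_tool(
  deltas=[0,0,0,-0.0002,0.0005,0.003,0,0,0,0,0,0,0.003,0,0,0,0,0,0,0.003,0,0,0,0,0,0,0.002,0,0,0,0,0,0,0.002,0,0,0,0,0,0,0.0015,0,0,0,0,0,0,0,0],
)

```text
clock: 8.28
position: [527.7, 96.9, 157.6]
ee_rot: [0.998, 0.07, -0.0, 0.0]
contact_force: [0.6, -0.9, -0.2]
gripper_width: 7.0
```

```bash
python3 -c "
from h import *
st((527.3,96.4,157),8)"
```

```text
t 8.28 tcp [527.7  96.9 157.6] yaw 7.98 tz [-3.e-04 -1.e-04 -1.e+00] F [ 0.6 -0.9 -0.2] M [-0.14 -0.03  0.01] w 7.0 q [ 0.48  0.3  -0.32 -0.   -0.95  1.23]
tool d [-0.5  0.4  0.6]
rz -0.0
```

Push on to feel the bottom.

servo_tool(
  deltas=[0,0,0,0,0,0.001,0,0,0,0,0,0,0.001,0,0,0,0,0,0,0.001,0,0,0,0,0,0,0,0],
)

```text
clock: 8.62
position: [528.1, 96.9, 156.5]
ee_rot: [0.998, 0.07, 0.001, 0.0]
contact_force: [-3.3, 0.6, 8.2]
gripper_width: 6.9
```

```bash
python3 -c "
from h import *
st((527.3,96.4,157),8)"
```

```text
t 8.62 tcp [528.1  96.9 156.5] yaw 8.02 tz [ 1.3e-03 -2.0e-04 -1.0e+00] F [-3.3  0.6  8.2] M [-0.15  0.96  0.02] w 6.9 q [ 0.48  0.3  -0.32  0.   -0.95  1.23]
tool d [-0.9  0.4 -0.5]
rz 0.0
```

servo_tool(
  deltas=[0,0,0.08,0,0,-0.0005,0,0,0,0.1,0,0,0,0,0,0,0.1,0,0,0,0,0,0,0.1,0,0,0,0,0,0,0.1,0,0,0,0,0,0,0.1,0,0,0,0,0,0,0.1,0,0,0,0,0,0,0.1,0,0,0,0,0,0,0.1,0,0,0,0,0,0,0.1,0,0,0,0,0,0,0,0,0,0,0],
)

```text
clock: 9.53
position: [528.0, 95.8, 156.6]
ee_rot: [0.912, -0.409, 0.001, 0.001]
contact_force: [-1.5, -4.5, 5.1]
gripper_width: 7.1
```

```bash
python3 -c "
from h import *
st((527.3,96.4,157),8)"
```

```text
t 9.53 tcp [528.   95.8 156.6] yaw -48.33 tz [ 5.e-04 -2.e-03 -1.e+00] F [-1.5 -4.5  5.1] M [-1.33  0.32  0.04] w 7.1 q [ 0.48  0.3  -0.32  0.   -0.95  0.24]
tool d [-0.9  0.1 -0.4]
rz -0.983
```

servo_tool(
  deltas=[0,0,0.08,0,0,0,0,0,0,0.08,0,0,0,0,0,0,0.08,0,0,0,0,0,0,0.05,0,0,0,0,0,0,0,0,0,0,0],
)

```text
clock: 9.95
position: [527.3, 95.4, 156.5]
ee_rot: [0.844, -0.536, 0.0, 0.001]
contact_force: [-2.4, -4.8, 6.9]
gripper_width: 7.2
```

```bash
python3 -c "
from h import *
st((527.3,96.4,157),8)"
```

```text
t 9.95 tcp [527.3  95.4 156.5] yaw -64.85 tz [-0.001  -0.0028 -1.    ] F [-2.4 -4.8  6.9] M [-1.44  0.75  0.09] w 7.2 q [ 0.48  0.3  -0.32  0.   -0.95 -0.05]
tool d [-0.9 -0.4 -0.5]
rz -1.271
```

servo_tool(
  deltas=[0,0,0.04,0,0,0,0,0,0,0.04,0,0,0,0,0,0,0,0,0,0,0],
)

```text
clock: 10.2
position: [527.3, 95.2, 156.5]
ee_rot: [0.822, -0.569, 0.0, 0.002]
contact_force: [-1.9, -5.4, 7.4]
gripper_width: 7.1
```

```bash
python3 -c "
from h import *
st((527.3,96.4,157),8)"
```

```text
t 10.2 tcp [527.3  95.2 156.5] yaw -69.38 tz [-0.0011 -0.0033 -1.    ] F [-1.9 -5.4  7.4] M [-1.73  0.66  0.14] w 7.1 q [ 0.48  0.3  -0.32  0.   -0.95 -0.12]
tool d [-1.1 -0.4 -0.5]
rz -1.351
```

servo_tool(
  deltas=[0,0,0,0,0,0,0.04,0,0,0,0,0,0,0.04,0,0,0,0,0,0,0.04,0,0,0,0,0,0,0.04,0,0,0,0,0,-0.02,0.04,0,0,0,0,0,-0.03,0.04,0,0,0,0,0,-0.03,0.05,0,0,0,0,0,-0.04,0.085,0,0,0,0,0,0,0.085],
)

```text
clock: 10.95
position: [531.8, 97.9, 283.8]
ee_rot: [0.823, -0.568, 0.005, -0.006]
contact_force: [0.9, 0.3, 1.7]
gripper_width: 72.6
```

```bash
python3 -c "
from h import *
st((413.5,306.5,240),-1.2)
t=cam('top');s=cam('side')
u=proj(s,(527,96.5,160)).astype(int);v=proj(t,(527,96.5,160)).astype(int);print(u,v)
f=lambda i,u:cv2.resize(i[u[1]-25:u[1]+25,u[0]-25:u[0]+25],(400,400),interpolation=2)
cv2.imwrite('pics/k5.png',np.hstack([f(t['img'],v),f(s['img'],u)])[:,:,::-1])"
```

```text
t 10.95 tcp [531.8  97.9 283.8] yaw -69.29 tz [ 0.0156  0.004  -0.9999] F [0.9 0.3 1.7] M [ 0.02 -0.12  0.01] w 72.6 q [ 0.48  0.2  -0.12  0.   -1.23 -0.12]
tool d [-237.    37.6   42.8]
rz -1.188
[248 169] [219 193]
```

View pics/k5.png

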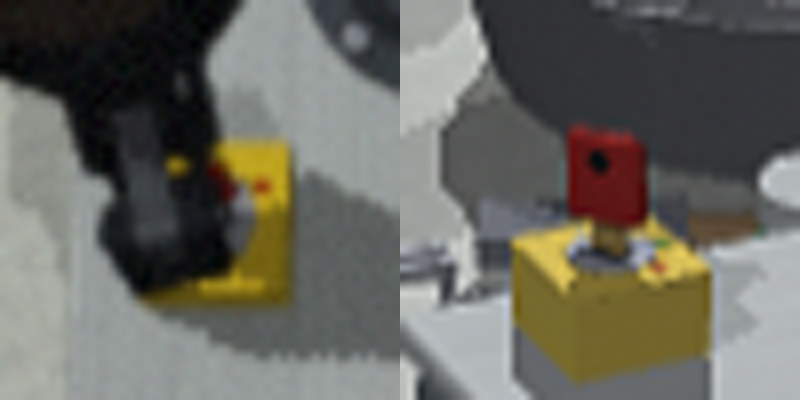

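The key stands home in the switch. In the side view the bow is at about (249,166) px with roughly 10 mm of blade showing, and it has turned towards the red dot. Now the pliers.

servo_tool(
  deltas=[0,0,-0.119,0,0,0,0.085,0,0,-0.119,0,0,0,0.085,0,0,-0.119,0,0,0,0.085,0,0,-0.119,0,0,0,0.085,0,0,-0.119,0,0,0,0.085,0,0,-0.119,0,0,0,0.085,0,0,-0.119,0,0,0,0.085,0,0,-0.119,0,0,0,0.085,0,0,-0.119,0,0,0,0.085,0,0,-0.117,0,0,0,0.085,0,0,0,-0.0175,-0.0294,0.0115,0.085,0,0,0,-0.0175,-0.0294,0.0115,0.085,0,0,0,-0.0175,-0.0294,0.0115,0.085,0,0,0,-0.0175,-0.0294,0.0115,0.085,0,0,0,-0.0175,-0.0294,0.0115,0.085,0,0,0,-0.0175,-0.0294,0.0115,0.085,0,0,0,-0.0175,-0.0294,0.0115,0.085,0,0,0,0,0,0,0.085,0,0,0,0,0,0,0.085],
)

```text
clock: 12.63
position: [408.3, 306.0, 192.6]
ee_rot: [1.0, -0.01, -0.001, 0.002]
contact_force: [-0.3, 0.6, 0.2]
gripper_width: 85.1
```

```bash
python3 -c "
from h import *
st((413.5,306.8,28),-1.2)
t=cam('top');s=cam('side')
v=proj(t,(527,80,170)).astype(int);u=proj(s,(430,306,40)).astype(int);print(u,v)
np.savez('top2.npz',**t)
cv2.imwrite('pics/p1.png',np.hstack([cv2.resize(t['img'][v[1]-25:v[1]+25,v[0]-25:v[0]+25],(350,350),interpolation=2),cv2.resize(s['img'][u[1]-35:u[1]+35,u[0]-45:u[0]+45],(450,350),interpolation=2)])[:,:,::-1])"
```

```text
t 12.63 tcp [408.3 306.  192.6] yaw -1.12 tz [-0.0029 -0.0034 -1.    ] F [-0.3  0.6  0.2] M [-0.01 -0.01  0.03] w 85.1 q [ 0.96  0.23 -0.32 -0.   -1.02  0.59]
tool d [  5.6  -1.5 164.6]
rz 0.001
[197 181] [225 193]
```

View pics/p1.png

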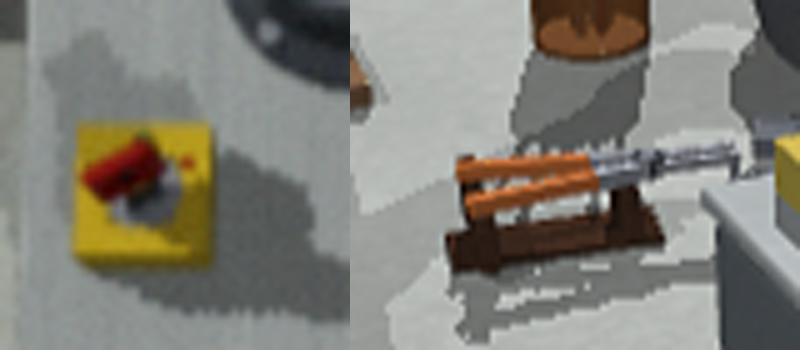

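The top view shows the bow turned about 63° clockwise towards the red dot, so the wheel is locked off. The side view shows the pliers undisturbed on the rest.

servo_tool(
  deltas=[0,0,0,0.0054,-0.0013,0.03,0.085,0,0,0,0,0,0.035,0.085,0,0,0,0,0,0.035,0.085,0,0,0,0,0,0.025,0.085,0,0,0,0,0,0.015,0.085,0,0,0,0,0,0,0.085,0,0,0,0,0,0,0.085],
)

```text
clock: 13.32
position: [416.0, 305.6, 54.6]
ee_rot: [1.0, -0.012, -0.0, 0.001]
contact_force: [0.5, 0.7, 0.4]
gripper_width: 84.9
```

```bash
python3 -c "
from h import *
st((413.5,306.8,27.5),-1.2)"
```

```text
t 13.32 tcp [416.  305.6  54.6] yaw -1.39 tz [-5.0e-04 -1.2e-03 -1.0e+00] F [0.5 0.7 0.4] M [ 0.05 -0.03  0.05] w 84.9 q [ 0.95  0.41 -0.48  0.   -0.69  0.6 ]
tool d [-2.6 -1.1 27.1]
rz -0.003
```

servo_tool(
  deltas=[0,0,0,-0.0018,-0.0011,0.012,0.085,0,0,0,0,0,0.01,0.085,0,0,0,0,0,0.005,0.085,0,0,0,0,0,0,0.085,0,0,0,0,0,0,0.04,0,0,0,0,0,0,0.03,0,0,0,0,0,0,0.02,0,0,0,0,0,0,0.01,0,0,0,0,0,0,0,0,0,0,0,0,0,0,0,0,0,0,0,0,0,0,0,0,0,0,0,0,0,0,0,0,0,0,0,0,0,0,0,0,0,0],
)

```text
clock: 14.48
position: [415.1, 309.5, 30.7]
ee_rot: [1.0, -0.011, 0.002, -0.002]
contact_force: [-2.8, -1.6, 13.8]
gripper_width: 21.6
```

```bash
python3 -c "
from h import *
st((413.5,306.8,27.5),-1.2)"
```

```text
t 14.48 tcp [415.1 309.5  30.7] yaw -1.28 tz [ 0.0037  0.0039 -1.    ] F [-2.8 -1.6 13.8] M [-0.2   0.74 -0.22] w 21.6 q [ 0.95  0.45 -0.5   0.   -0.62  0.59]
tool d [-1.5  2.7  3.2]
rz -0.001
```

servo_tool(
  deltas=[0,0,0,0,0,-0.005,0,0,0,0,0,0,-0.01,0,0,0,0,0,0,-0.015,0,0,0,0,0,0,-0.02,0,0,0,0,0,0,-0.03,0,0,0,0,0,0,-0.04,0,0,0,0,0,0,-0.04,0,0,0,0,0,0,-0.04,0,0,0,0,0,0,-0.03,0,0,0,0,0,0,-0.015,0,0,0,0,0,0,0,0,0,0,0,0,0,0,0],
)

```text
clock: 15.48
position: [413.1, 307.5, 273.0]
ee_rot: [1.0, -0.012, -0.0, -0.001]
contact_force: [0.3, -0.1, -2.4]
gripper_width: 21.6
```

```bash
python3 -c "
from h import *
S,R=st()
p=S['position']+R@np.array([129,0,10]);print(p)
t=cam('top');s=cam('side')
v=proj(t,p).astype(int);u=proj(s,p).astype(int);print(u,v)
np.savez('top3.npz',**t);np.savez('side3.npz',**s)
cv2.imwrite('pics/p2.png',np.hstack([cv2.resize(t['img'][v[1]-30:v[1]+30,v[0]-25:v[0]+25],(375,450),interpolation=2),cv2.resize(s['img'][u[1]-35:u[1]+25,u[0]-40:u[0]+16],(420,450),interpolation=2)])[:,:,::-1])"
```

```text
t 15.48 tcp [413.1 307.5 273. ] yaw -1.32 tz [-5.0e-04  1.1e-03 -1.0e+00] F [ 0.3 -0.1 -2.4] M [-0.06  0.12 -0.02] w 21.6 q [ 0.95  0.17 -0.19 -0.   -1.21  0.59]
[542.06323932 304.53024739 262.91667092]
[231 107] [123 163]
```

View pics/p2.png

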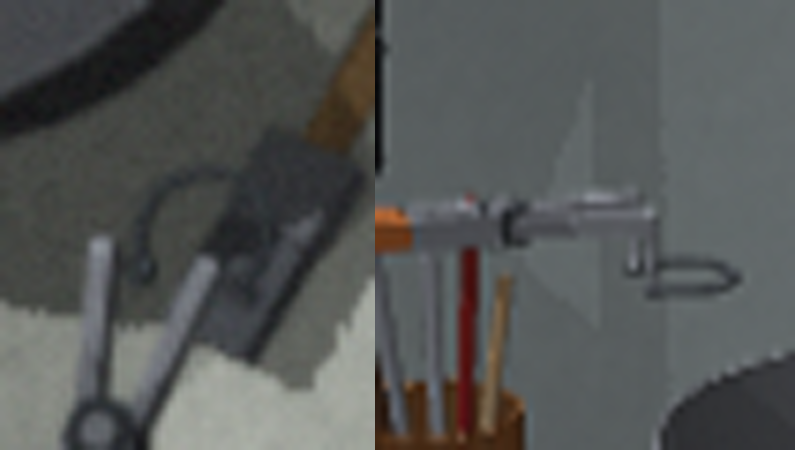

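```bash
python3 -c "
from h import *
t=dict(np.load('top3.npz'));s=dict(np.load('side3.npz'))
X,e=tri(t,(125.6,165),s,(232.7,108.5));print(X,e,X-[413.1,307.5,273])
print(tri(t,(98+100/7.5-.4,133+425/7.5-.4),s,(191+(513-375)/7.5-.4,72+222/7.5-.4)))
c=np.array([631,34.8]);d=np.array([np.cos(np.radians(8)),np.sin(np.radians(8))]);g=c-131*d;print(g)
dv=g-[413.1,307.5];print('tool at 8deg',dv@d,dv@[d[1],-d[0]])"
```

```text
[543.32220172 300.58423744 259.5613934 ] 4.807740485875536 [130.22220172  -6.91576256 -13.4386066 ]
(array([478.82364055, 309.99397028, 283.94320007]), np.float64(2.374095152414391))
[501.27488299  16.56832377]
tool at 8deg 46.82690754697831 300.37192104502446
```

servo_tool(
  deltas=[0,0,-0.054,0,0,0,0,0,0,-0.054,0,0,0,0,0,0,-0.054,0,0,0,0,0,0,0,0.002,0.012,0,0,0,0,0,0.0045,0.03,0,0,0,0,0,0.0045,0.03,0,0,0,0,0,0.0045,0.03,0,0,0,0,0,0.0045,0.03,0,0,0,0,0,0.0045,0.03,0,0,0,0,0,0.0045,0.03,0.005,0,0,0,0,0.0045,0.03,0.005,0,0,0,0,0.0045,0.03,0.005,0,0,0,0,0.0045,0.03,0.005,0,0,0,0,0.002,0.018,0.01,0,0,0,0,0,0,0.01,0,0,0,0,0,0,0,0,0,0,0,0,0,0,0],
)

```text
clock: 17.0
position: [498.4, 16.5, 231.4]
ee_rot: [0.998, 0.069, -0.002, 0.0]
contact_force: [0.5, 0.5, -1.5]
gripper_width: 21.5
```

```bash
python3 -c "
from h import *
S,R=st((501.3,16.6,230),8)
p=S['position']+R@np.array([129,0,12]);print(p)
t=cam('top');s=cam('side')
v=proj(t,p).astype(int);u=proj(s,p).astype(int);print(u,v)
np.savez('top4.npz',**t);np.savez('side4.npz',**s)
cv2.imwrite('pics/r1.png',np.hstack([cv2.resize(t['img'][v[1]-25:v[1]+25,v[0]-25:v[0]+25],(400,400),interpolation=2),cv2.resize(s['img'][u[1]-22:u[1]+28,u[0]-30:u[0]+20],(400,400),interpolation=2)])[:,:,::-1])"
```

```text
t 17.0 tcp [498.4  16.5 231.4] yaw 7.93 tz [-0.0035 -0.0012 -1.    ] F [ 0.5  0.5 -1.5] M [-0.01  0.07 -0.05] w 21.5 q [ 0.36  0.17 -0.29 -0.   -1.11  1.35]
tool d [2.9 0.3 1.4]
rz -0.001
[626.14339292  34.25561026 218.95378369]
[295 152] [249 150]
```

View pics/r1.png

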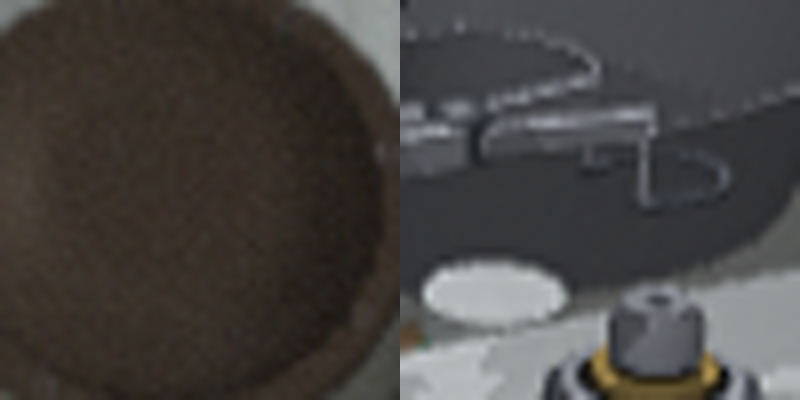

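Side view only, because the forearm hides the top view. The spread ring is at about (297,152) px, level, above the spindle end at about (297,167). That makes 12 pictures viewed, so I work numerically from here.

```bash
python3 -c "
from h import *
from scipy.optimize import fsolve
s=dict(np.load('side4.npz'))
S,R=st()
end=np.array([631.3,35.5,180]);b=np.array([296.6,166.7])-proj(s,end);print('bias px',b)
# spindle edges measured in raw image for a check
g=cv2.cvtColor(s['img'],cv2.COLOR_RGB2GRAY)
for v in (170,172,174): print(v,g[v,284:312])
print('hue row',[tuple(s['img'][171,u]) for u in (289,290,291,303,304)])
tc=np.array([498.4,16.5,231.4])
for bb in (b,0*b):
  for px in ((296.9,151.7),):
    f=lambda q:proj(s,tc+R@np.array([q[0],0,q[1]]))+bb-px
    print(fsolve(f,[129,10]))
"
```

```text
t 17.1 tcp [499.3  17.4 232.9] yaw 8.03 tz [-1.e-04 -3.e-04 -1.e+00] F [ 0.6 -0.2 -0.6] M [-0.01  0.11 -0.04] w 21.5 q [ 0.36  0.17 -0.29  0.   -1.11  1.35]
bias px [ 0.01354727 -0.10487752]
170 [131 146 163 160 159 160 161  58  72  73  74  75 115 105 101  95  90  83
  72 134 155 154 154 152 152 153 152 151]
172 [158 156 157 159 154 156 158  59  69  73  88 104 102 101  97  93  90  81
  68 141 157 155 155 154 153 153 152 152]
174 [161 153 129 139 120 122 121  60  69  97  98  99  99  96  95  91  85  78
  75 118 126 146 153 154 153 152 152 152]
hue row [(np.uint8(153), np.uint8(158), np.uint8(161)), (np.uint8(158), np.uint8(163), np.uint8(165)), (np.uint8(57), np.uint8(58), np.uint8(62)), (np.uint8(132), np.uint8(136), np.uint8(137)), (np.uint8(153), np.uint8(157), np.uint8(159))]
[132.36355169  11.25291442]
[132.38454362  10.98514629]
```

servo_tool(
  deltas=[0,0,0,0.0012,0.0002,0.005,0,0,0,0,0,0,0.01,0,0,0,0,0,0,0.01,0,0,0,0,0,0,0.007,0,0,0,0,0,0,0.003,0,0,0,0,0,0,0,0,0,0,0,0,0,0,0,0,0,0,0,0,0,0],
)

```text
clock: 17.77
position: [500.9, 16.9, 198.2]
ee_rot: [0.998, 0.07, 0.0, -0.0]
contact_force: [-0.0, 0.8, -2.4]
gripper_width: 21.5
```

```bash
python3 -c "
from h import *
S,R=st((500.7,17.2,170),8)
s=cam('side');np.savez('side5.npz',**s)
tc=S['position']
for a,c in ((131.5,11),):
  q=[proj(s,tc+R@np.array([a+21*np.cos(w),21*np.sin(w),c])) for w in np.radians(range(0,360,45))];print(np.round(q,1).tolist())
g=cv2.cvtColor(s['img'],cv2.COLOR_RGB2GRAY)
print('cols 284..310')
for v in range(154,176): print(v,' '.join('%3d'%x for x in g[v,284:311]))
"
```

```text
t 17.77 tcp [500.9  16.9 198.2] yaw 7.98 tz [ 8.e-04  1.e-04 -1.e+00] F [-0.   0.8 -2.4] M [ 0.05  0.11 -0.02] w 21.5 q [ 0.36  0.2  -0.34  0.   -1.03  1.35]
tool d [-0.2 -0.4 28.2]
rz -0.0
[[304.0, 162.6], [305.2, 165.3], [301.4, 167.4], [294.8, 167.6], [289.4, 165.8], [288.4, 163.0], [292.3, 161.0], [298.7, 160.9]]
cols 284..310
154 122 137  92  69  68  70  65  51  52  53  54  54  53  54  53  52  53  53  52  53  54  52  51  52  51  51  50
155  69  67  70  71  72  70  58  50  51  50  51  51  51  53  53  53  53  52  52  53  52  51  52  51  51  50  49
156  70  67  66  65  69  64  55  83  68  69  69  83  84  52  51  54  53  52  54  52  51  53  51  50  50  51  49
157  83  85  83  93  98 107 115 141 114 111 106 124 128  48  53  53  52  53  52  52  53  52  52  51  49  50  48
158 105 126 122 146 143 156 160 133 130 119 102  92 117  48  52  53  53  53  52  50  52  52  50  51  51  48  54
159 106 102  88  88  81  80  80  83  83  84  85  86 128  48  52  52  52  53  51  52  52  51  50  49  50  54  75
160  85  85  85  86  89  87  85  85  83  83  83  87  76  56  58  56  55  51  52  51  52  50  49
[... 996 characters left out ...]
 160 156 154 153 153 153 152
170 140 162 185 160 159 160 161  57  78  81  85 118  78  81  81  95  89  83  71 135 158 155 154 153 152 153 152
171 160 157 157 157 157 158 162  58  98 102 106 107  85  78  80  78  75  74  71 135 158 154 153 153 153 154 154
172 158 157 157 159 156 157 155  58  89 101 101 104 105  79  78  79  77  74  69 141 159 156 155 155 153 153 153
173 159 160 152 158 145 142 127  61  69  93  95  98  97  84  84  76  77  75  68 148 153 155 156 154 154 153 153
174 162 152 130 140 121 123 121  62  71  73  74  77  77 100  97  81  78  79  76 119 127 147 153 156 154 154 153
175 142 125 138  94  37 122 125  58  60  64  71  78  79  94  96  92  77  69  85 117 101 112 142 148 151 154 151
```

servo_tool(
  deltas=[0,0,0,-0.0003,-0.0003,0.003,0,0,0,0,0,0,0.003,0,0,0,0,0,0,0.003,0,0,0,0,0,0,0.002,0,0,0,0,0,0,0,0,0,0,0,0,0,0,0],
)

```text
clock: 18.32
position: [500.3, 17.0, 186.7]
ee_rot: [0.998, 0.07, -0.0, 0.0]
contact_force: [-0.8, 0.1, -1.5]
gripper_width: 21.0
```

```bash
python3 -c "
from h import *
S,R=st((500.6,17.2,171),8)"
```

```text
t 18.32 tcp [500.3  17.  186.7] yaw 7.98 tz [-2.e-04 -2.e-04 -1.e+00] F [-0.8  0.1 -1.5] M [0.   0.06 0.03] w 21.0 q [ 0.36  0.21 -0.36  0.   -1.    1.35]
tool d [ 0.4 -0.1 15.7]
rz -0.0
```

servo_tool(
  deltas=[0,0,0,0.0003,0,0.0015,0,0,0,0,0,0,0.0015,0,0,0,0,0,0,0.0015,0,0,0,0,0,0,0.0015,0,0,0,0,0,0,0,0,0,0,0,0,0,0,0],
)

```text
clock: 18.82
position: [500.9, 17.2, 180.9]
ee_rot: [0.998, 0.07, 0.0, -0.0]
contact_force: [1.0, 0.1, -0.7]
gripper_width: 21.6
```

```bash
python3 -c "
from h import *
S,R=st((500.6,17.2,171),8)"
```

```text
t 18.82 tcp [500.9  17.2 180.9] yaw 7.99 tz [ 8.e-04  2.e-04 -1.e+00] F [ 1.   0.1 -0.7] M [ 0.29 -0.2   0.07] w 21.6 q [ 0.36  0.22 -0.37  0.   -0.98  1.35]
tool d [-0.3 -0.   9.9]
rz -0.0
```

servo_tool(
  deltas=[0,0,0,-0.0002,0,0.0015,0,0,0,0,0,0,0.0015,0,0,0,0,0,0,0.0015,0,0,0,0,0,0,0.0015,0,0,0,0,0,0,0,0,0,0,0,0,0,0,0],
)

```text
clock: 19.32
position: [500.6, 17.2, 174.9]
ee_rot: [0.998, 0.07, 0.0, -0.0]
contact_force: [1.4, 1.4, -0.6]
gripper_width: 21.5
```

```bash
python3 -c "
from h import *
import time
S,R=st((500.6,17.2,171),8)"
```

```text
t 19.32 tcp [500.6  17.2 174.9] yaw 7.98 tz [ 6.e-04  1.e-04 -1.e+00] F [ 1.4  1.4 -0.6] M [ 0.31 -0.46  0.13] w 21.5 q [ 0.36  0.23 -0.37  0.   -0.97  1.35]
tool d [-0.  -0.   3.9]
rz -0.0
```

servo_tool(
  deltas=[0,0,0,0.0006,-0.0006,0,0,0,0,0,0,0,0.0008,0,0,0,0,0,0,0.0008,0,0,0,0,0,0,0.0005,0,0,0,0,0,0,0,0,0,0,0,0,0,0,0],
)

```text
clock: 19.82
position: [500.6, 17.6, 172.6]
ee_rot: [0.998, 0.069, -0.0, 0.0]
contact_force: [1.0, 0.4, -1.9]
gripper_width: 21.6
```

```bash
python3 -c "
from h import *
S,R=st((500.6,17.2,171),8)"
```

```text
t 19.82 tcp [500.6  17.6 172.6] yaw 7.97 tz [-6.e-04 -2.e-04 -1.e+00] F [ 1.   0.4 -1.9] M [ 0.18 -0.16  0.04] w 21.6 q [ 0.36  0.23 -0.38 -0.   -0.96  1.35]
tool d [-0.1  0.4  1.6]
rz -0.001
```

servo_tool(
  deltas=[0,0,0,0.0004,-0.0002,0.0005,0,0,0,0,0,0,0.0005,0,0,0,0,0,0,0,0,0,0,0,0,0,0,0,0,0,0,0,0,0,0],
)

```text
clock: 20.23
position: [500.9, 17.9, 171.6]
ee_rot: [0.998, 0.069, -0.0, 0.0]
contact_force: [0.2, -0.2, -1.9]
gripper_width: 21.8
```

```bash
python3 -c "
from h import *
S,R=st((500.6,17.2,171),8)
for i in range(3): cam('side'); st()"
```

```text
t 20.23 tcp [500.9  17.9 171.6] yaw 7.97 tz [-7.e-04 -2.e-04 -1.e+00] F [ 0.2 -0.2 -1.9] M [-0.02  0.08  0.03] w 21.8 q [ 0.36  0.23 -0.38 -0.   -0.96  1.35]
tool d [-0.4  0.6  0.6]
rz -0.001
t 20.28 tcp [501.   17.9 171.6] yaw 7.97 tz [-5.e-04 -1.e-04 -1.e+00] F [-0.3  0.2 -1.5] M [0.02 0.04 0.04] w 21.7 q [ 0.36  0.23 -0.38 -0.   -0.96  1.35]
t 20.33 tcp [501.1  17.9 171.6] yaw 7.97 tz [-4.e-04 -1.e-04 -1.e+00] F [ 0.1 -0.6 -1.5] M [0.04 0.09 0.03] w 21.1 q [ 0.36  0.23 -0.38 -0.   -0.96  1.35]
t 20.38 tcp [501.1  17.9 171.7] yaw 7.97 tz [-3.e-04 -1.e-04 -1.e+00] F [ 0.2  0.7 -1.4] M [-0.07  0.07 -0.01] w 21.3 q [ 0.36  0.23 -0.38 -0.   -0.96  1.35]
```

servo_tool(
  deltas=[0,0,0,0,0,0.0005,0,0,0,0,0,0,0,0,0,0,0,0,0,0,0,0,0,0,0,0,0,0],
)

```text
clock: 20.72
position: [501.2, 18.0, 171.2]
ee_rot: [0.998, 0.07, -0.0, -0.0]
contact_force: [-0.4, -0.1, -1.6]
gripper_width: 21.4
```

servo_tool(
  deltas=[0,0,0,0,0,0.0005,0,0,0,0,0,0,0,0,0,0,0,0,0,0,0,0,0,0,0,0,0,0],
)

```text
clock: 21.05
position: [501.2, 18.0, 170.7]
ee_rot: [0.998, 0.07, 0.0, 0.0]
contact_force: [-0.3, 0.1, -1.3]
gripper_width: 21.6
```

```bash
python3 -c "
from h import *
for i in range(3): st();cam('side')"
```

```text
t 21.05 tcp [501.2  18.  170.7] yaw 7.98 tz [ 0. -0. -1.] F [-0.3  0.1 -1.3] M [-0.04  0.04  0.01] w 21.6 q [ 0.36  0.23 -0.38  0.   -0.96  1.35]
t 21.1 tcp [501.2  18.  170.7] yaw 7.98 tz [ 0. -0. -1.] F [ 0.3  0.2 -1.2] M [0.02 0.06 0.01] w 21.4 q [ 0.36  0.23 -0.38  0.   -0.96  1.35]
t 21.15 tcp [501.2  18.  170.7] yaw 7.98 tz [ 1.e-04  0.e+00 -1.e+00] F [ 0.5 -0.1 -0.9] M [-0.01  0.12  0.02] w 21.9 q [ 0.36  0.23 -0.38  0.   -0.96  1.35]
```

servo_tool(
  deltas=[0,0,0,0,0,0.0005,0,0,0,0,0,0,0,0,0,0,0,0,0,0,0,0,0,0,0,0,0,0],
)

```text
clock: 21.53
position: [501.2, 18.0, 170.2]
ee_rot: [0.998, 0.07, -0.0, 0.0]
contact_force: [-0.3, -0.3, -1.7]
gripper_width: 21.2
```

```bash
python3 -c "
from h import *
for i in range(3): st();cam('side')"
```

```text
t 21.53 tcp [501.2  18.  170.2] yaw 7.98 tz [-0. -0. -1.] F [-0.3 -0.3 -1.7] M [ 0.03  0.04 -0.01] w 21.2 q [ 0.36  0.23 -0.38  0.   -0.96  1.35]
t 21.58 tcp [501.2  18.  170.2] yaw 7.97 tz [-0. -0. -1.] F [-0.  -0.1 -2. ] M [-0.01  0.12 -0.02] w 21.6 q [ 0.36  0.23 -0.38  0.   -0.96  1.35]
t 21.63 tcp [501.2  18.  170.2] yaw 7.97 tz [ 0.  0. -1.] F [-1.2  0.1 -1.6] M [-0.01  0.06  0.03] w 21.5 q [ 0.36  0.23 -0.38 -0.   -0.96  1.35]
```

servo_tool(
  deltas=[0,0,0,0,0,0.0005,0,0,0,0,0,0,0,0,0,0,0,0,0,0,0,0,0,0,0,0,0,0],
)

```text
clock: 22.02
position: [501.2, 18.0, 169.7]
ee_rot: [0.998, 0.07, -0.0, 0.0]
contact_force: [-0.0, -0.8, -1.7]
gripper_width: 21.7
```

```bash
python3 -c "
from h import *
for i in range(3): st();cam('side')"
```

```text
t 22.02 tcp [501.2  18.  169.7] yaw 7.98 tz [-0. -0. -1.] F [-0.  -0.8 -1.7] M [-0.02  0.06  0.03] w 21.7 q [ 0.36  0.23 -0.38  0.   -0.96  1.35]
t 22.07 tcp [501.2  18.  169.7] yaw 7.98 tz [ 0.  0. -1.] F [-0.6 -0.1 -1.6] M [-0.02  0.1  -0.02] w 21.4 q [ 0.36  0.23 -0.38  0.   -0.96  1.35]
t 22.12 tcp [501.2  18.  169.7] yaw 7.98 tz [ 0. -0. -1.] F [-0.6 -0.8 -1.1] M [-0.01  0.08 -0.02] w 21.5 q [ 0.36  0.23 -0.38  0.   -0.96  1.35]
```

servo_tool(
  deltas=[0,0,0,0,0,0.0005,0,0,0,0,0,0,0,0,0,0,0,0,0,0,0],
)

```text
clock: 22.42
position: [501.3, 18.0, 169.2]
ee_rot: [0.998, 0.07, 0.0, -0.0]
contact_force: [-0.0, 0.7, -1.4]
gripper_width: 21.5
```

```bash
python3 -c "
from h import *
for i in range(3): st();cam('side')"
```

```text
t 22.42 tcp [501.3  18.  169.2] yaw 7.98 tz [ 1.e-04  0.e+00 -1.e+00] F [-0.   0.7 -1.4] M [-0.04  0.11 -0.02] w 21.5 q [ 0.36  0.23 -0.38  0.   -0.96  1.35]
t 22.47 tcp [501.3  18.  169.2] yaw 7.98 tz [ 1.e-04  0.e+00 -1.e+00] F [-0.8 -0.1 -1.8] M [-0.02  0.03  0.01] w 21.7 q [ 0.36  0.23 -0.38  0.   -0.96  1.35]
t 22.52 tcp [501.3  18.  169.2] yaw 7.98 tz [ 1.e-04  0.e+00 -1.e+00] F [ 0.1 -0.6 -1.3] M [-0.02  0.05  0.01] w 21.7 q [ 0.36  0.23 -0.38  0.   -0.96  1.35]
```

servo_tool(
  deltas=[0,0,0,0,0,0.0005,0,0,0,0,0,0,0,0,0,0,0,0,0,0,0],
)

```text
clock: 22.82
position: [501.2, 18.0, 168.8]
ee_rot: [0.998, 0.07, 0.0, -0.0]
contact_force: [-1.0, -0.3, -0.3]
gripper_width: 21.5
```

```bash
python3 -c "
from h import *
for i in range(3): st();cam('side')"
```

```text
t 22.82 tcp [501.2  18.  168.8] yaw 7.98 tz [ 1.e-04  0.e+00 -1.e+00] F [-1.  -0.3 -0.3] M [-0.02  0.08  0.02] w 21.5 q [ 0.36  0.23 -0.38  0.   -0.95  1.35]
t 22.87 tcp [501.2  18.  168.8] yaw 7.98 tz [ 1.e-04  0.e+00 -1.e+00] F [-0.1 -0.8 -0. ] M [0.   0.12 0.04] w 21.7 q [ 0.36  0.23 -0.38  0.   -0.95  1.35]
t 22.92 tcp [501.2  18.  168.8] yaw 7.98 tz [ 1.e-04  0.e+00 -1.e+00] F [-0.6 -1.5 -0.3] M [0.01 0.1  0.07] w 21.4 q [ 0.36  0.23 -0.38  0.   -0.95  1.35]
```

servo_tool(
  deltas=[0,0,0,0,0,0.0005,0,0,0,0,0,0,0,0,0,0,0,0,0,0,0],
)

```text
clock: 23.22
position: [501.2, 18.0, 168.3]
ee_rot: [0.998, 0.07, 0.0, 0.0]
contact_force: [-1.5, 0.6, -0.3]
gripper_width: 21.3
```

```bash
python3 -c "
from h import *
for i in range(4): st();cam('side')"
```

```text
t 23.22 tcp [501.2  18.  168.3] yaw 7.98 tz [ 0. -0. -1.] F [-1.5  0.6 -0.3] M [0.04 0.14 0.05] w 21.3 q [ 0.36  0.23 -0.38  0.   -0.95  1.35]
t 23.27 tcp [501.2  18.  168.3] yaw 7.98 tz [ 0. -0. -1.] F [-0.9 -0.3 -0.4] M [0.02 0.13 0.04] w 21.5 q [ 0.36  0.23 -0.38  0.   -0.95  1.35]
t 23.32 tcp [501.2  18.  168.3] yaw 7.98 tz [ 0.  0. -1.] F [-0.5 -0.7  0.1] M [0.03 0.19 0.04] w 21.8 q [ 0.36  0.23 -0.38  0.   -0.95  1.35]
t 23.37 tcp [501.2  18.  168.3] yaw 7.98 tz [ 0. -0. -1.] F [-1.   0.5 -0.2] M [0.08 0.16 0.03] w 21.4 q [ 0.36  0.23 -0.38  0.   -0.95  1.35]
```

servo_tool(
  deltas=[0,0,0,0,0,-0.0005,0,0,0,0,0,0,0,0,0,0,0,0,0,0,0],
)

```text
clock: 23.67
position: [501.3, 18.0, 168.7]
ee_rot: [0.998, 0.07, 0.0, -0.0]
contact_force: [-0.4, -0.5, -1.2]
gripper_width: 21.7
```

```bash
python3 -c "
from h import *
for i in range(4): st();cam('side')"
```

```text
t 23.67 tcp [501.3  18.  168.7] yaw 7.97 tz [ 1.e-04  0.e+00 -1.e+00] F [-0.4 -0.5 -1.2] M [0.03 0.09 0.02] w 21.7 q [ 0.36  0.23 -0.38 -0.   -0.95  1.35]
t 23.72 tcp [501.3  18.  168.7] yaw 7.98 tz [ 1.e-04 -0.e+00 -1.e+00] F [-0.4 -0.2 -0.9] M [0.01 0.06 0.01] w 21.5 q [ 0.36  0.23 -0.38  0.   -0.95  1.35]
t 23.77 tcp [501.3  18.  168.7] yaw 7.97 tz [ 1.e-04  0.e+00 -1.e+00] F [ 0.   0.4 -1. ] M [0.05 0.08 0.01] w 21.4 q [ 0.36  0.23 -0.38 -0.   -0.95  1.35]
t 23.82 tcp [501.3  18.  168.7] yaw 7.98 tz [ 1.e-04  0.e+00 -1.e+00] F [-0.1 -1.  -1.2] M [0.05 0.03 0.05] w 21.7 q [ 0.36  0.23 -0.38  0.   -0.95  1.35]
```

servo_tool(
  deltas=[0,0,0,0,0,-0.0007,0,0,0,0,0,0,0,0,0,0,0,0,0,0,0,0,0,0,0,0,0,0],
)

```text
clock: 24.2
position: [501.1, 18.0, 169.3]
ee_rot: [0.998, 0.07, -0.0, -0.0]
contact_force: [0.7, -0.2, -1.3]
gripper_width: 21.5
```

```bash
python3 -c "
from h import *
for i in range(4): S,R=st();s=cam('side')
tc=S['position']
q=[proj(s,np.array([631.3,35.5,160])+21*np.array([np.cos(w),np.sin(w),0])) for w in np.radians(range(0,360,45))];print(np.round(q,1).tolist())
g=cv2.cvtColor(s['img'],cv2.COLOR_RGB2GRAY)
for v in range(161,183): print(v,' '.join('%3d'%x for x in g[v,284:311]))
h=cv2.cvtColor(s['img'],cv2.COLOR_RGB2HSV);m=cv2.inRange(h,(0,190,60),(4,255,255));m[:150]=0;m[185:]=0;m[:,:235]=0;m[:,265:]=0
y,x=np.nonzero(m);print('key bow',len(x),x.mean(),y.mean(),proj(s,(527.3,96,170)))
"
```

```text
t 24.2 tcp [501.1  18.  169.3] yaw 7.97 tz [-2.e-04 -0.e+00 -1.e+00] F [ 0.7 -0.2 -1.3] M [ 0.01  0.09 -0.01] w 21.5 q [ 0.36  0.23 -0.38 -0.   -0.96  1.35]
t 24.25 tcp [501.2  18.  169.3] yaw 7.98 tz [-2.e-04 -1.e-04 -1.e+00] F [-0.9  0.4 -2.1] M [-0.04  0.07 -0.02] w 21.4 q [ 0.36  0.23 -0.38 -0.   -0.96  1.35]
t 24.3 tcp [501.1  18.  169.3] yaw 7.97 tz [-2.e-04 -0.e+00 -1.e+00] F [ 0.3  0.2 -2.1] M [-0.03  0.05  0.05] w 21.3 q [ 0.36  0.23 -0.38 -0.   -0.96  1.35]
t 24.35 tcp [501.2  18.  169.3] yaw 7.97 tz [-2.e-04 -0.e+00 -1.e+00] F [-0.1  0.8 -1.9] M [-0.03  0.04 -0.  ] w 21.5 q [ 0.36  0.23 -0.38 -0.   -0.96  1.35]
[[303.9, 173.0], [299.1, 170.9], [292.7, 170.7], [288.3, 172.5], [288.3, 175.3], [293.1, 177.5], [299.7, 177.7], [304.1, 175.8]]
161  53  53  53  53  52  53  53  54  55  54  54  53  54  53  53  53  54  52  52  51  52  55  65  76  91  89  89
162  51  50  66  74  76  76  52  54  54  54  53  53  53  53  53  53  52  50  56  54  68  76  92  91  90  90  89
163  64  86 110 126 113 107  51  53  54  54  53  52  52  51  51  58  55  65  77  71  92  90  88  88  88  87  98
164 1
[... 1553 characters left out ...]
5 102 188
178  65  95 137  86  16  27  51  64  70  60  96  49  47  54  62  53  46  49  48  38  17  20 138 158  79  71 184
179  67  56  98 141  47  71  23  56  75  38  54  41  49  55  54  48  47  52  51  30  26  56 163 143  79  73 150
180  65  48  60  99  71 121  75  77  37  32  34  37  59  60  60  49  36  42  28  49  68 100 142  76  72  71 110
181  48  65  47  53  66  70 120 135  59  60  54  53  48  47  48  55  56  66  65  94  90 108  62  56  75  56  93
182  33  42  56  35  39  56  69  72  72  75  97  96  96  94  94  94  93  91  90  80  74  66  64  75  62  30  88
key bow 0 nan nan [248.74724079 166.30213026]<string>:9: RuntimeWarning: Mean of empty slice.
  ret = ret.dtype.type(ret / rcount)
```

servo_tool(
  deltas=[0,0,0,0,0,-0.0002,0,0,0,0,0,0,0,0,0,0,0,0,0,0,0,0,0,0,0,0,0,0],
)

```text
clock: 24.73
position: [501.2, 18.0, 169.6]
ee_rot: [0.998, 0.07, -0.0, 0.0]
contact_force: [-0.3, -0.9, -1.5]
gripper_width: 21.8
```

```bash
python3 -c "
from h import *
st(); print(workorder.job_done()); st()"
```

```text
t 24.73 tcp [501.2  18.  169.6] yaw 7.98 tz [-0. -0. -1.] F [-0.3 -0.9 -1.5] M [0.02 0.03 0.03] w 21.8 q [ 0.36  0.23 -0.38 -0.   -0.96  1.35]
the job is handed in; nothing more can be done
None
the job is handed in; nothing more can be done
```

I put the key in the switch, pushed it to the bottom and turned it clockwise to its stop, and left it there. I then lifted the pliers squeezed, lowered the spread ring over the spindle to the groove, and handed the job in at 24.7 s with the pliers still squeezed and held.

**Key:** it bottomed at 8 N and took 1.35 rad of tool turn, with the torque rising towards the stop. The picture taken afterwards showed the bow turned about 63° towards the red dot. I could not re-check the key at the end because the gripper hid it from the side camera.

**Ring:**
- **Height:** I felt the washer lightly (about 1.5 N) and rose about 0.75 mm above where I judged that contact to break. I put the ring within about 0.3 mm of the groove's middle. That touch may have shifted the pliers a few tenths of a millimetre in the grip.
- **Clearance:** the last wrist force was only the pliers' weight, about 1.5 N, so the ring was not pressing on anything. On the way down there were side contacts of 1 to 2 N, which I relieved by shifting the tool sideways.
- **Camera:** the side picture put the ring around the spindle at the expected pixels, but its scale (about 0.4 px per mm) cannot settle the height on its own. The forearm blocked the top camera.

**Squeeze:** the gripper read 21.3 to 21.8 mm, below the nominal 24 mm at the stop. I put this down to pad give, since it also read about 7 mm on the 8 mm key.

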